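# Shift the gear lever through its H gate into third

## Robot

A 7-joint arm with a two-finger parallel gripper is mounted at the origin on the work surface; the furniture and walls round the work are solid. World frame = base frame: x ahead of the robot, y to its left, z up, the work surface at z = 0. Lengths are in m, angles in rad, forces in N, time in s.
With the tool pointing down it reaches from about 0.4 to 0.925 m from the base axis. Payload 5.6 kg.
Tool frame: the origin (TCP) lies at the very end of the fingers, on their centre line; the grasp point (between the pads) lies 19 mm behind it (arm.grip_depth is the y of the grasp point in the tool frame, in m); y points along the fingers, x is the direction in which the jaws open and shut, and the axes are right-handed (so a half turn about y gives the same grasp; the last joint's range is limited). The gripper opens to 85 mm and grips with 20 to 120 N. Pads are 22 mm wide; open, the fingers measure 114 mm over their backs; the gripper's body (76 mm by 85 mm) begins 54 mm behind the grasp point. The pads swing forward as they close: fully open they stand 13 mm farther back than shut.
Start: joints at [1.265, 0.468, -0.012, 1.603, 0.006, 1.071, -0.056], TCP at [0.169, -0.628, 0.231] pointing down, gripper open.
Joint ranges: [-2.53, 2.53], [-0.31, 2.02], [-1.57, 1.55], [0.28, 2.44], [-1.29, 4.43], [0.15, 1.84], [-2.92, 2.92]. Speed limits (rad/s): [2.57, 2.57, 3.14, 3.14, 3.14, 3.14, 3.14].

## Interface

Orientations are given as a rotation vector (axis times angle).
In Python, from station import sense, eyes, arm gives the robot as it stands.
- The arm moves only by the tool send_rows, never from a script. Its argument "plan" is a list of rows, each a list of 2 entries, a list of its own where there are three numbers: the shift along the tool's x, y, z in mm, then the turn, a rotation vector about the tool's x, y, z in degrees. In form: [[[dx, dy, dz], [wx, wy, wz]], ...]. A call has 1 to 5 rows; each row is the pose to reach, as a shift and turn from the pose commanded when the call began, along the tool's axes at that moment; what a row does not reach only later rows make up. A row lasts 1/8 s, in which the tool goes at most 62.5 mm and 10.7 degrees, less where a joint would pass 70% of its speed; a pose out of reach is approached as far as the arm can. A call with a gripper value outside its range is refused whole. "claw" is the finger opening in mm, from 0 to 85.4, set as the call begins (left out, the last holds). The fingers move at their own pace and stop on an object; "force" is the grip in N (left out, the last holds). Time passes only in rows, so rows that repeat a pose let the fingers close. It gives the time, the measured TCP pose, the force and the opening at its end, in the units of the state.
- sense(): the state, without advancing time (a new reading comes with each control period).
- eyes.snapshot(name): name is "side" or "top"; returns a dict with "frame" (384x512x3 uint8, red, green, blue), "vfov" (degrees; the focal length in pixels is half the picture's height over the tangent of half this angle, whatever the lens; pixels are square), "cx", "cy" (the principal point, pixels), "position" and "attitude" of the camera in the world. Camera axes: x right, y down, z forward; pixel columns grow to the right and rows downward; lengths in m; the calibration is good to about 2 mm. A picture is of the moment at which its call begins. There is no depth.
- arm.sign_off(): hands the job in, once; it reports no verdict.
The state is a dict: "clock": time; "qpos": joint angles; "joint_vel": joint speeds; "tau": joint torques, N m; "ee_pos": TCP position; "orientation": TCP orientation; "wrist_force": force on the tool from outside, world axes, zero at the start; "moment": the same for the moment, N m; "width": opening from 0.0 (shut) to 1.0 (fully open).
Only numpy, scipy, OpenCV 4.12 (cv2) and the standard library are available. Lean on these libraries where they do the work, as an engineer would, in place of code of your own. Each camera call takes 0.05 s, during which the arm holds its last target. There are 200 camera calls.

## Task

Shift the gear lever into third: push its knob along the left lane to neutral (if it is not there already), across to the right lane, then forward, away from the robot, fully home into the far right slot. Only push with the fingertips or the outside of the fingers, never pinch the lever, do not drop it into the near right slot on the way, and leave the loose parts round it where they are. Finish with the hand clear of the lever.

Things in the scene. Friction and masses are not known exactly. Their poses are not given: they have to be found in the camera images.
- shift_tower: gear-shift tower fixed to the bench: ribbed aluminium box 104 x 88 mm on a grey bolted flange 136 x 120 x 10 mm, with a flat steel plate on top at 116 mm. Origin on the bench surface under its centre; +x points forward (away from the robot, turned by up to 0.38 rad), +y to its left, z up. The plate has an H-shaped gate: two lanes along x (left lane = slots 1 far and 2 near, right lane = slots 3 far and 4 near), joined only in the middle by a cross channel along y (neutral)
- knob_center (a point): centre of the round black knob (40 mm across, 32 mm high) on a 13 mm steel stick; it is 160 mm from the stick's pivot, which lies on the tower's axis 12 mm above the bench. With the lever upright it is 172 mm above the bench; in the tower's frame x = 0.160 sin(fore), y = -0.160 cos(fore) sin(across), z = 0.012 + 0.160 cos(fore) cos(across)
- shift_across (a joint): sideways lean of the lever, rad: -0.22 left lane, +0.22 right lane (end stops, 35 mm either way at the knob). It can change only while shift_fore is about zero (within about 0.04; the corners of the gate are rounded). Starts in the left lane
- shift_fore (a joint): forward lean of the lever, rad: 0 neutral, +0.30 fully forward, -0.30 fully back (end stops, 47 mm either way at the knob). Starts anywhere in the left lane: near slot, neutral or far slot. The lever stays where it is left; about 2 to 3 N at the knob move it in either direction
- knob_far: far (+x) side of the knob and stick, moves with the lever; origin at the pivot; used to notice pinching
- knob_near: near (-x) side of the knob and stick, likewise
- knob_left: left (+y) side of the knob and stick, likewise
- knob_right: right (-y) side of the knob and stick, likewise
- bolt: loose hex bolt standing on its head, 38 mm high, close to the tower's near side; origin at its underside
- nut_a: loose hex nut, 22 mm across, 12 mm high, close to the tower's left side; origin at its underside
- flange_nut: loose dark flanged nut, 46 mm across, 22 mm high, close to the tower's near side; origin at its underside
- nozzle: loose brass-coloured gas nozzle, 25 mm across, standing 56 mm high, close to the tower's left side; origin at its underside

How it is judged:
On the way, in this order (a step that is already met when the one before it is completed fails the run):
1. the lever has crossed to the right lane in neutral (value of joint shift_across above 0.17 rad and value of joint shift_fore between -0.1 and 0.1 rad).
2. the lever is fully forward in the far right slot (value of joint shift_across above 0.17 rad and value of joint shift_fore above 0.265 rad), for 0.2 s.
At the end, for the whole second after the job is handed in: the lever rests in the far right slot: shift_across above 0.17 rad and shift_fore above 0.265 rad (within about 6 mm of its stop at the knob), at rest (all of step 2 and velocity of joint shift_fore between -0.05 and 0.05 rad/s); the robot touches nothing.
It fails at once if the lever was pinched (fingers pressed on opposite sides of the knob or stick at once) ((contact force between the fingers and knob_far above 2 N and contact force between the fingers and knob_near above 2 N) or (contact force between the fingers and knob_left above 2 N and contact force between the fingers and knob_right above 2 N)).
It fails at once if the lever went into the near right slot (value of joint shift_across above 0.1 rad and value of joint shift_fore below -0.14 rad).
It fails at once if a loose part was moved or lifted (distance of any of bolt, nut_a, flange_nut, nozzle from where it was at the start of the episode above 0.02 m).
It also fails if it takes over 58 s, if anything falls off the work surface, if the arm or the gripper's body presses on something with over 40 N, if the wrist force passes 120 N, or if a joint passes its speed limit or range.

## Working session

There is one attempt and no reset: what is moved stays moved. The work goes in short steps, Python scripts to look and compute and a tool call to move; the robot and the scene stay as the last step left them, time stands still between calls to the robot, and variables do not carry over. Pictures are saved under pics/ and viewed, about 8 in all and at most 12, crops included, and the job is handed in when it is done.

Besides the shell and the picture viewer there is one more tool, called in YAML: its name, and indented under it one key for each argument. send_rows: Moves the arm, as the interface text tells. Its arguments: {"type":"object","properties":{"plan":{"type":"array","items":{"type":"array"}},"claw":{"type":"number"},"force":{"type":"number"}},"required":["plan"]}

```bash
mkdir -p pics; cat > h.py <<'E'
import numpy as np,cv2
from scipy.spatial.transform import Rotation as R
from station import sense,eyes,arm
def snap(n,f):
    s=eyes.snapshot(n); cv2.imwrite(f,s["frame"][:,:,::-1]); return s
def cam(s):
    a=np.array(s["attitude"],float)
    M=a if a.shape==(3,3) else R.from_rotvec(a).as_matrix()
    return M,np.array(s["position"]),192/np.tan(np.radians(s["vfov"])/2),s["cx"],s["cy"]
def proj(s,p):
    M,t,f,cx,cy=cam(s); c=(np.atleast_2d(p)-t)@M
    return c[:,:2]/c[:,2:]*f+[cx,cy]
def atz(s,uv,z):
    M,t,f,cx,cy=cam(s); d=M@np.array([(uv[0]-cx)/f,(uv[1]-cy)/f,1]); return t+d*(z-t[2])/d[2]
E
python3 - <<'E'
from h import *
for n in("top","side"):
    s=snap(n,f"pics/{n}0.png"); print({k:v for k,v in s.items() if k!="frame"})
print(sense())
E
```

```text
{'vfov': 52.19403204840345, 'cx': 256.8654961796443, 'cy': 186.41068268413804, 'position': array([0.21084035, 0.4419626 , 0.94302488]), 'attitude': array([-1.41512517,  2.58267549, -0.43432079])}
{'vfov': 54.84553781248938, 'cx': 255.0550809585514, 'cy': 196.5837469124025, 'position': array([1.08715768, 0.0049733 , 0.56308894]), 'attitude': array([-1.84046487, -1.16706452,  0.67632525])}
{'clock': 0.1, 'qpos': array([ 1.26503013,  0.46829779, -0.01160994,  1.60352916,  0.00601853,
        1.07138992, -0.05628559]), 'joint_vel': array([-0.00136969, -0.00033441, -0.00035617, -0.00139686, -0.00136044,
        0.00056798, -0.00137882]), 'tau': array([ 1.31990342e-03, -5.33514476e+01,  2.15795240e-02, -2.51962548e+01,
        1.15038190e-02,  4.27399791e-03,  3.25977351e-05]), 'ee_pos': array([ 0.16864606, -0.62722585,  0.23042894]), 'orientation': array([-1.32121175,  1.01448671, -1.01226196]), 'wrist_force': array([ 0.51492694, -0.09844815, -0.21055079]), 'moment': array([ 0.00115099, -0.03312504, -0.04962995]), 'width': 1.0030291257379294}
```

View pics/top0.png

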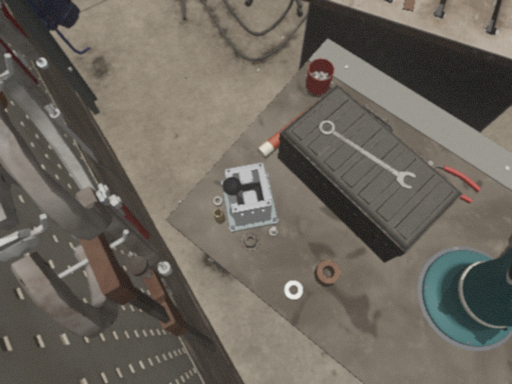

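View pics/side0.png

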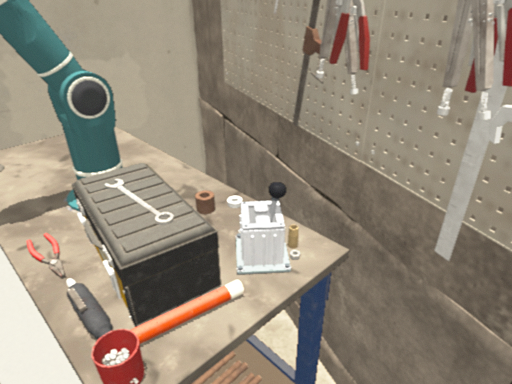

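Top view: the tower is at about (248,196) with its knob at (232,186). The nut and nozzle are on one side at (217,201) and (219,215), with the flange nut at (250,240) and bolt at (273,231). Side view: the knob is at (277,190). I'll enlarge both.

```bash
python3 - <<'E'
import cv2,numpy as np
a=cv2.imread("pics/top0.png")[150:260,190:300];b=cv2.imread("pics/side0.png")[170:280,220:310]
a=cv2.resize(a,None,fx=4,fy=4,interpolation=2);b=cv2.resize(b,None,fx=4,fy=4,interpolation=2)
cv2.imwrite("pics/c1.png",np.hstack([a,b]))
from h import *
for uv in[(248,196),(240,228),(232,186)]:pass
s=eyes.snapshot("top")
# base check, tower guess
print(proj(s,[[0,0,0]]),[atz(s,u,.01).round(3) for u in[(222,170),(268,163),(278,220),(232,231)]],atz(s,(232,186),.17))
E
```

```text
[[468.51923143 295.8387281 ]] [array([0.573, 0.322, 0.01 ]), array([0.526, 0.212, 0.01 ]), array([0.386, 0.274, 0.01 ]), array([0.424, 0.383, 0.01 ])] [0.46893645 0.34322629 0.17      ]
```

View pics/c1.png

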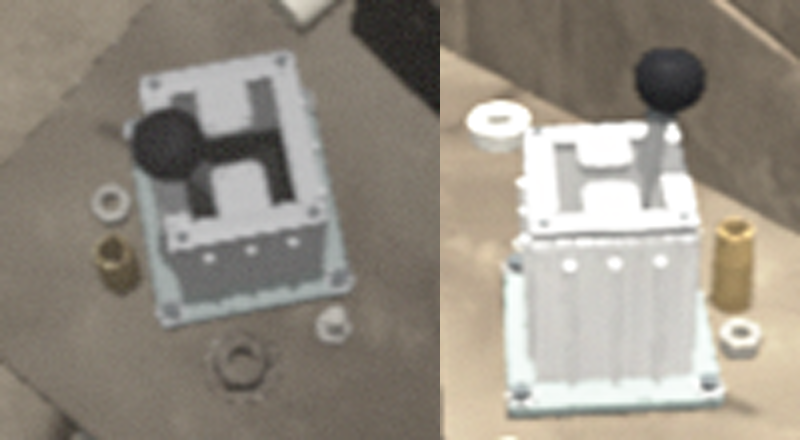

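```bash
cat >> h.py <<'E'
def knob(P,fore,ac):
    x,y,w=P; k=np.array([.16*np.sin(fore),-.16*np.cos(fore)*np.sin(ac),.012+.16*np.cos(fore)*np.cos(ac)])
    return R.from_euler('z',w).apply(k)+[x,y,0]
E
python3 - <<'E'
from h import *
from scipy.optimize import least_squares
st=eyes.snapshot("top");ss=eyes.snapshot("side")
T=lambda u,v:np.array([190+u/4-.4,150+v/4-.4]); S=lambda u,v:np.array([220+(u-440)/4-.4,170+v/4-.4])
h=(.052,.044);F=(.068,.06)
obs=[(st,(h[0],h[1],.116),T(142,75)),(st,(h[0],-h[1],.116),T(297,52)),(st,(-h[0],-h[1],.116),T(327,222)),(st,(-h[0],h[1],.116),T(165,250)),
(st,(-F[0],F[1],.01),T(160,325)),(st,(-F[0],-F[1],.01),T(352,288)),(st,(F[0],F[1],.01),T(125,123)),
(ss,(F[0],-F[1],.005),S(508,412)),(ss,(F[0],F[1],.005),S(720,402)),(ss,(h[0],-h[1],.116),S(527,233)),(ss,(h[0],h[1],.116),S(698,230)),(ss,(-h[0],-h[1],.116),S(530,128))]
ko=[(st,T(168,145)),(ss,S(670,80))]
def f(p):
    P=p[:3];r=[]
    for s,l,u in obs: r.append(proj(s,R.from_euler('z',P[2]).apply(l)+[P[0],P[1],0])[0]-u)
    for s,u in ko: r.append(proj(s,knob(P,p[3],-.22))[0]-u)
    return np.ravel(r)
o=least_squares(f,[.48,.3,.3,0],loss="soft_l1");print(o.x,np.abs(f(o.x)).reshape(-1,2).round(1).tolist())
P=o.x[:3]
np.save("P.npy",o.x)
for n,a,b in[("now",o.x[3],-.22),("N_L",0,-.22),("N_R",0,.22),("3",.3,.22)]:print(n,knob(P,a,b).round(4))
for n,u,z in[("nut",T(110,203),.012),("nozz",T(115,250),.05),("fl",T(241,365),.02),("bolt",T(333,322),.03)]:
    w=atz(st,u,z);print(n,w.round(3),R.from_euler('z',-P[2]).apply(w-[P[0],P[1],0]).round(3))
q=sense();M=R.from_rotvec(q["orientation"]).as_matrix();print(M.round(3))
E
```

```text
[ 0.46723513  0.30666649 -0.39519081 -0.06917643] [[0.0, 0.2], [0.7, 0.6], [0.2, 0.1], [1.1, 0.4], [0.3, 0.1], [0.3, 0.9], [0.5, 1.4], [0.3, 0.3], [0.8, 0.4], [0.8, 1.2], [0.0, 1.7], [0.4, 0.6], [0.2, 0.1], [0.4, 0.3]]
now [0.4704 0.3431 0.1678]
N_L [0.4807 0.3389 0.1681]
N_R [0.4538 0.2744 0.1681]
3 [0.498  0.2577 0.1612]
nut [0.509 0.374 0.012] [0.013 0.078 0.012]
nozz [0.471 0.389 0.05 ] [-0.029  0.077  0.05 ]
fl [0.378 0.36  0.02 ] [-0.103  0.015  0.02 ]
bolt [0.369 0.301 0.03 ] [-0.089 -0.043  0.03 ]
[[ 0.26  -0.     0.966]
 [-0.966  0.001  0.26 ]
 [-0.001 -1.    -0.   ]]
```

send_rows:
  plan:
    - [[0,-50,0],[0,0,0]]
    - [[0,-100,0],[0,0,0]]
    - [[0,-150,0],[0,0,0]]
    - [[0,-150,0],[0,0,0]]
  claw: 0

```text
clock: 0.75
ee_pos: [0.1693, -0.6294, 0.3865]
orientation: [-1.327, 1.008, -1.021]
wrist_force: [0.8, -1.4, 0.7]
width: 0.14
```

send_rows:
  plan:
    - [[-2,0,57],[0,-5,0]]
    - [[-10,0,113],[0,-10,0]]
    - [[-22,0,168],[0,-15,0]]
    - [[-39,0,222],[0,-20,0]]
    - [[-61,0,275],[0,-25,0]]

```text
clock: 1.38
ee_pos: [0.4197, -0.4961, 0.3799]
orientation: [-1.461, 0.68, -0.677]
wrist_force: [1.1, -1.0, 0.6]
width: 0.001
```

send_rows:
  plan:
    - [[-2,0,57],[0,-5,0]]
    - [[-10,0,113],[0,-10,0]]
    - [[-22,0,168],[0,-15,0]]
    - [[-39,0,222],[0,-20,0]]
    - [[-61,0,275],[0,-25,0]]

```text
clock: 2.0
ee_pos: [0.5903, -0.2721, 0.3799]
orientation: [-1.544, 0.341, -0.338]
wrist_force: [0.6, 0.6, 0.2]
width: 0.005
```

send_rows:
  plan:
    - [[-2,0,57],[0,-5,0]]
    - [[-10,0,113],[0,-10,0]]
    - [[-22,0,168],[0,-15,0]]
    - [[-39,0,222],[0,-20,0]]
    - [[-61,0,275],[0,-25,0]]

```text
clock: 2.62
ee_pos: [0.6503, 0.003, 0.3799]
orientation: [-1.571, -0.002, 0.004]
wrist_force: [0.5, -1.2, 0.5]
width: 0.001
```

```bash
cat >> h.py <<'E'
P=np.load("P.npy") if __import__("os").path.exists("P.npy") else None
def goto(*targets):
    "tower-frame x,y (mm), z (mm) -> tool shift mm and turn deg from the present pose"
    q=sense();M=R.from_rotvec(q["orientation"]);W=R.from_euler('z',P[2])
    l=W.inv().apply(q["ee_pos"]-np.array([P[0],P[1],0]))*1000
    G=W*R.from_matrix(np.array([[0,0,-1],[1,0,0],[0,-1,0]],float))
    print("tower pos",l.round(1),"F tower",W.inv().apply(q["wrist_force"]).round(1),q["clock"])
    for t in targets:
        w=W.apply(np.array(t)/1000)+[P[0],P[1],0]
        print(t,(M.inv().apply(w-q["ee_pos"])*1000).round(1),np.degrees((M.inv()*G).as_rotvec()).round(1))
E
python3 -c "
from h import *
goto((-75,35,300),(-75,35,145))"
```

```text
tower pos [ 285.8 -209.8  379.9] F tower [ 0.9 -0.9  0.5] 2.625
(-75, 35, 300) [-237.3   80.3  365.7] [ -0.1 -67.1  -0.1]
(-75, 35, 145) [-237.1  235.3  365.7] [ -0.1 -67.1  -0.1]
```

send_rows:
  plan:
    - [[-30,0,46],[0,-9,0]]
    - [[-60,0,92],[0,-18,0]]
    - [[-90,0,138],[0,-27,0]]
    - [[-120,0,184],[0,-36,0]]
    - [[-150,0,230],[0,-45,0]]

```text
clock: 3.25
ee_pos: [0.4988, 0.2323, 0.3804]
orientation: [-1.481, -0.618, 0.619]
wrist_force: [0.6, -0.1, 0.5]
width: -0.001
```

```bash
python3 -c "
from h import *
goto((-75,35,300),(-75,35,145))"
```

```text
tower pos [ 57.8 -56.5 380.4] F tower [0.6 0.1 0.5] 3.25
(-75, 35, 300) [ 35.2  80.4 157.4] [ -0.  -22.   -0.1]
(-75, 35, 145) [ 35.3 235.4 157.3] [ -0.  -22.   -0.1]
```

send_rows:
  plan:
    - [[12,0,52],[0,-8,0]]
    - [[24,0,105],[0,-16,0]]
    - [[35,40,157],[0,-22,0]]
    - [[35,80,157],[0,-22,0]]
    - [[35,80,157],[0,-22,0]]

```text
clock: 3.88
ee_pos: [0.4121, 0.3654, 0.2979]
orientation: [-1.372, -0.905, 0.917]
wrist_force: [0.7, -0.7, 0.4]
width: 0.008
```

```bash
python3 -c "
from h import *
goto((-75,35,145),(-31,35,145))"
```

```text
tower pos [-73.5  33.  297.9] F tower [ 0.9 -0.4  0.4] 3.875
(-75, 35, 145) [  2.9 152.9   1. ] [-0.2 -0.2 -0.4]
(-31, 35, 145) [  3.1 152.8 -43. ] [-0.2 -0.2 -0.4]
```

send_rows:
  plan:
    - [[2,50,1],[0,0,0]]
    - [[2,100,1],[0,0,0]]
    - [[2,130,1],[0,0,0]]
    - [[2,152,1],[0,0,0]]
    - [[2,152,1],[0,0,0]]

```text
clock: 4.5
ee_pos: [0.4146, 0.3682, 0.149]
orientation: [-1.374, -0.907, 0.909]
wrist_force: [0.8, 0.6, 0.1]
width: 0.004
```

send_rows:
  plan:
    - [[0,0,-8],[0,0,0]]
    - [[0,0,-16],[0,0,0]]
    - [[0,0,-22],[0,0,0]]
    - [[0,0,-26],[0,0,0]]
    - [[0,0,-28],[0,0,0]]

```text
clock: 5.12
ee_pos: [0.4398, 0.3581, 0.1493]
orientation: [-1.373, -0.909, 0.909]
wrist_force: [0.5, 0.3, 0.4]
width: 0.003
```

```bash
cat > look.py <<'E'
from h import *
import sys
n=sys.argv[1]
a=cv2.resize(snap("top","pics/t.png")["frame"][150:260,190:300],None,fx=4,fy=4,interpolation=2)
b=cv2.resize(snap("side","pics/s.png")["frame"][170:280,220:310],None,fx=4,fy=4,interpolation=2)
cv2.imwrite(f"pics/{n}.png",np.hstack([a,b])[:,:,::-1])
goto((-31,35,145))
E
python3 look.py c2
```

```text
tower pos [-45.4  36.8 149.2] F tower [-0.1  0.4 -0.9] 5.225
(-31, 35, 145) [ -1.8   4.2 -14.4] [-0.  -0.3 -0. ]
```

View pics/c2.png

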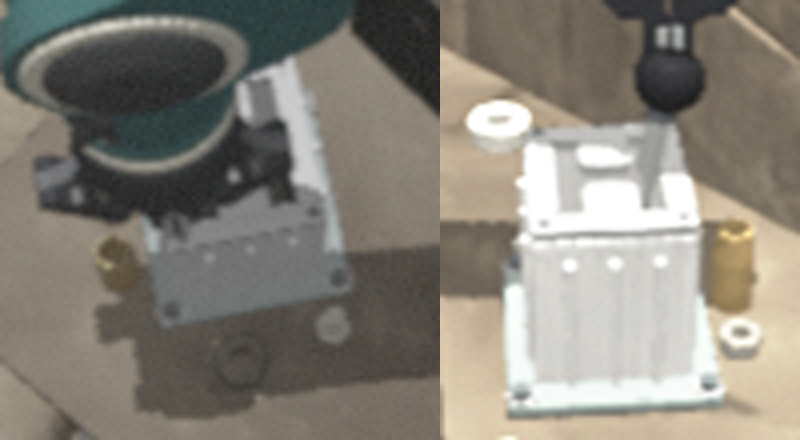

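The crop shows the hand directly behind the knob in the side view, with the knob still at (670,80) and no contact. Next I'll push forward to the neutral estimate.

send_rows:
  plan:
    - [[-1,0,-2],[0,0,0]]
    - [[-1,0,-4],[0,0,0]]
    - [[-1,0,-6],[0,0,0]]
    - [[-1,0,-8],[0,0,0]]

```text
clock: 5.72
ee_pos: [0.4459, 0.3547, 0.1494]
orientation: [-1.371, -0.91, 0.91]
wrist_force: [-2.9, 1.3, 2.2]
width: -0.001
```

send_rows:
  plan:
    - [[0,0,-1],[0,0,0]]
    - [[0,0,-2],[0,0,0]]
    - [[0,0,-3],[0,0,0]]
    - [[0,0,-4],[0,0,0]]
    - [[0,0,-5],[0,0,0]]

```text
clock: 6.35
ee_pos: [0.4512, 0.3522, 0.1492]
orientation: [-1.372, -0.909, 0.909]
wrist_force: [-2.4, 1.4, 1.6]
width: -0.0
```

```bash
python3 look.py c3; python3 - <<'E'
from h import *
b=cv2.imread("pics/s.png");s=eyes.snapshot("side")
for a in(-.07,-.03,0,.03):print(a,((proj(s,knob(P,a,-.22))[0]-[220,170]+.4)*4+[440,0]).round(0))
E
```

```text
tower pos [-32.3  35.8 149.2] F tower [-2.1  1.1  1.8] 6.45
(-31, 35, 145) [-0.8  4.2 -1.3] [ 0.  -0.3  0. ]Traceback (most recent call last):
  File "<stdin>", line 3, in <module>
  File "h.py", line 16, in knob
    x,y,w=P; k=np.array([.16*np.sin(fore),-.16*np.cos(fore)*np.sin(ac),.012+.16*np.cos(fore)*np.cos(ac)])
    ^^^^^
ValueError: too many values to unpack (expected 3)
```

View pics/c3.png

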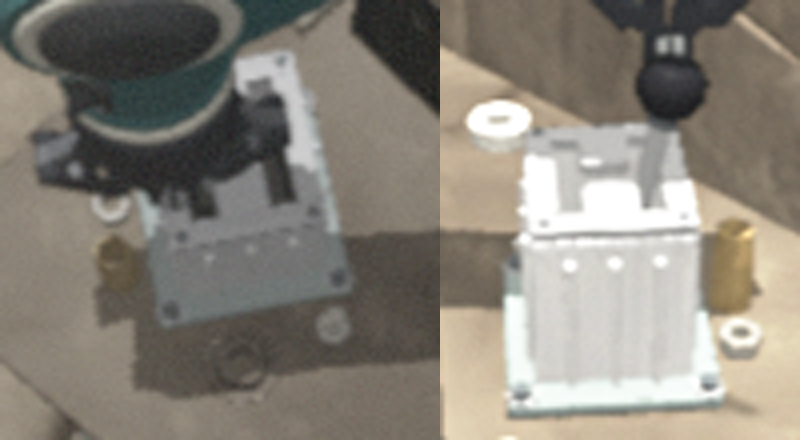

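```bash
sed -i 's/^    x,y,w=P;/    x,y,w=P[:3];/' h.py; python3 - <<'E'
from h import *
s=eyes.snapshot("side")
for a in(-.07,-.03,0,.03,.06):print(a,((proj(s,knob(P,a,-.22))[0]-[220,170]+.4)*4+[440,0]).round(0))
goto((-85,35,149),(-85,35,260),(0,85,260),(0,85,149))
E
```

```text
-0.07 [672.  79.]
-0.03 [673.  84.]
0 [674.  88.]
0.03 [675.  93.]
0.06 [675.  98.]
tower pos [-32.3  35.8 149.2] F tower [-2.2 -0.2  1.8] 6.55
(-85, 35, 149) [-1.1  0.2 52.7] [ 0.  -0.3  0. ]
(-85, 35, 260) [  -1.1 -110.8   52.6] [ 0.  -0.3  0. ]
(0, 85, 260) [  49.3 -110.8  -32.1] [ 0.  -0.3  0. ]
(0, 85, 149) [ 49.3   0.2 -32.1] [ 0.  -0.3  0. ]
```

Knob is at (672,88), which matches fore ≈ 0. Next I'll back off and go round to the left side.

send_rows:
  plan:
    - [[0,0,30],[0,0,0]]
    - [[0,-40,52],[0,0,0]]
    - [[0,-80,52],[0,0,0]]
    - [[0,-110,52],[0,0,0]]
    - [[0,-110,52],[0,0,0]]

```text
clock: 7.18
ee_pos: [0.4047, 0.3729, 0.2613]
orientation: [-1.374, -0.912, 0.905]
wrist_force: [-0.4, -0.0, -0.5]
width: 0.001
```

send_rows:
  plan:
    - [[30,0,-30],[0,0,0]]
    - [[60,0,-60],[0,0,0]]
    - [[60,0,-84],[0,0,0]]
    - [[60,0,-84],[0,0,0]]

```text
clock: 7.68
ee_pos: [0.5054, 0.3926, 0.2573]
orientation: [-1.375, -0.904, 0.909]
wrist_force: [0.2, 0.5, 1.0]
width: 0.004
```

```bash
python3 look.py c4; python3 -c "
from h import *
goto((0,90,148))"
```

```text
tower pos [ -0.9  94.7 258.5] F tower [-1.8 -0.7 -0.6] 7.775
(-31, 35, 145) [-59.7 113.7  29.7] [-0.1 -0.3 -0.1]
tower pos [ -0.9  94.7 258.5] F tower [-1.8 -0.7 -0.6] 7.775
(0, 90, 148) [ -4.5 110.5  -1.1] [-0.1 -0.3 -0.1]
```

View pics/c4.png

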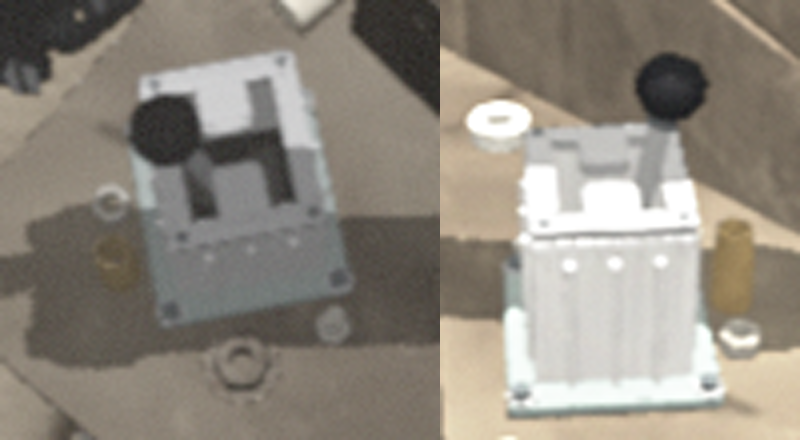

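Both views are clear now: knob at (166,130) in the top crop and (671,87) in the side crop. I'll fit fore from these.

```bash
python3 - <<'E'
from h import *
s=eyes.snapshot("side");t=eyes.snapshot("top")
for a in(-.06,-.03,0,.03):print(a,((proj(s,knob(P,a,-.22))[0]-[220,170]+.4)*4+[440,0]).round(0),((proj(t,knob(P,a,-.22))[0]-[190,150]+.4)*4).round(0))
E
```

```text
-0.06 [672.  80.] [168. 142.]
-0.03 [673.  84.] [167. 133.]
0 [674.  88.] [165. 125.]
0.03 [675.  93.] [164. 116.]
```

send_rows:
  plan:
    - [[-4,40,-1],[0,0,0]]
    - [[-4,80,-1],[0,0,0]]
    - [[-4,110,-1],[0,0,0]]
    - [[-4,110,-1],[0,0,0]]

```text
clock: 8.38
ee_pos: [0.5014, 0.3899, 0.1475]
orientation: [-1.372, -0.907, 0.914]
wrist_force: [0.0, 0.0, 0.8]
width: -0.003
```

send_rows:
  plan:
    - [[-6,0,0],[0,0,0]]
    - [[-12,0,0],[0,0,0]]
    - [[-18,0,0],[0,0,0]]
    - [[-22,0,0],[0,0,0]]
    - [[-26,0,0],[0,0,0]]

```text
clock: 9.0
ee_pos: [0.4936, 0.3677, 0.15]
orientation: [-1.371, -0.911, 0.907]
wrist_force: [2.1, 4.6, 2.3]
width: 0.001
```

send_rows:
  plan:
    - [[-3,0,0],[0,0,0]]
    - [[-6,0,0],[0,0,0]]
    - [[-9,0,0],[0,0,0]]
    - [[-12,0,0],[0,0,0]]
    - [[-15,0,0],[0,0,0]]

```text
clock: 9.62
ee_pos: [0.4872, 0.3529, 0.1492]
orientation: [-1.373, -0.909, 0.91]
wrist_force: [0.2, 3.6, 3.2]
width: -0.002
```

```bash
python3 -c "
from h import *
goto((0,8,148))"
```

```text
tower pos [  0.6  50.4 149.2] F tower [-1.2  3.4  3.2] 9.625
(0, 8, 148) [-42.4   1.2   0.4] [-0.  -0.3 -0. ]
```

send_rows:
  plan:
    - [[-4,0,0],[0,0,0]]
    - [[-8,0,0],[0,0,0]]
    - [[-12,0,0],[0,0,0]]
    - [[-16,0,0],[0,0,0]]
    - [[-20,0,0],[0,0,0]]

```text
clock: 10.25
ee_pos: [0.4794, 0.3343, 0.1492]
orientation: [-1.373, -0.909, 0.91]
wrist_force: [1.4, 1.4, 2.3]
width: -0.001
```

send_rows:
  plan:
    - [[-4,0,0],[0,0,0]]
    - [[-8,0,0],[0,0,0]]
    - [[-12,0,0],[0,0,0]]
    - [[-16,0,0],[0,0,0]]
    - [[-20,0,0],[0,0,0]]

```text
clock: 10.88
ee_pos: [0.4716, 0.3159, 0.1492]
orientation: [-1.373, -0.909, 0.91]
wrist_force: [1.7, 1.3, 0.9]
width: -0.001
```

```bash
python3 -c "
from h import *
goto((0,0,148))"
```

```text
tower pos [  0.5  10.3 149.2] F tower [1.1 1.8 0.9] 10.875
(0, 0, 148) [-10.3   1.2   0.4] [ 0.  -0.3 -0. ]
```

Nearly there. I'll push on to the stop in small steps.

send_rows:
  plan:
    - [[-2,0,0],[0,0,0]]
    - [[-4,0,0],[0,0,0]]
    - [[-6,0,0],[0,0,0]]
    - [[-8,0,0],[0,0,0]]
    - [[-8,0,0],[0,0,0]]

```text
clock: 11.5
ee_pos: [0.4685, 0.3087, 0.1491]
orientation: [-1.373, -0.909, 0.91]
wrist_force: [1.2, 1.5, -0.3]
width: 0.004
```

```bash
python3 -c "
from h import *
goto((0,0,148))"
```

```text
tower pos [  0.4   2.3 149.1] F tower [ 0.5  1.8 -0.3] 11.5
(0, 0, 148) [-2.3  1.1  0.4] [-0.  -0.3 -0. ]
```

send_rows:
  plan:
    - [[-1,0,0],[0,0,0]]
    - [[-2,0,0],[0,0,0]]
    - [[-3,0,0],[0,0,0]]

```text
clock: 11.88
ee_pos: [0.4673, 0.3062, 0.1492]
orientation: [-1.372, -0.909, 0.91]
wrist_force: [1.6, 1.5, -1.9]
width: 0.0
```

```bash
python3 look.py c5; python3 - <<'E'
from h import *
s=eyes.snapshot("side");t=eyes.snapshot("top")
for a,b in((0,.22),(0,.18),(-.04,.22),(.04,.22)):print(a,b,((proj(s,knob(P,a,b))[0]-[220,170]+.4)*4+[440,0]).round(0),((proj(t,knob(P,a,b))[0]-[190,150]+.4)*4).round(0))
E
```

```text
tower pos [  0.3  -0.5 149.2] F tower [ 1.4  1.8 -0.6] 11.975
(-31, 35, 145) [35.3  4.2 31.5] [-0.  -0.3 -0. ]
0 0.22 [544.  92.] [296. 103.]
0 0.18 [555.  89.] [284. 104.]
-0.04 0.22 [544.  86.] [298. 115.]
0.04 0.22 [544.  98.] [294.  92.]
```

View pics/c5.png

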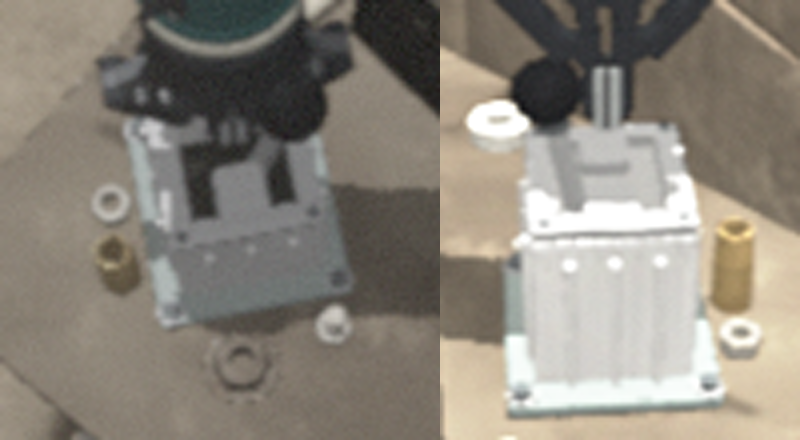

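Knob is at (547,92) in the side crop, so across ≈ 0.21 and fore ≈ 0: right lane, neutral. I'll seat it 2 mm more, then go round to the near side.

send_rows:
  plan:
    - [[-1,0,0],[0,0,0]]
    - [[-2,0,0],[0,0,0]]
    - [[-2,0,0],[0,0,0]]

```text
clock: 12.45
ee_pos: [0.4666, 0.3043, 0.1492]
orientation: [-1.373, -0.909, 0.909]
wrist_force: [1.5, 1.5, -2.0]
width: 0.0
```

send_rows:
  plan:
    - [[20,0,0],[0,0,0]]
    - [[25,-40,0],[0,0,0]]
    - [[25,-80,0],[0,0,0]]
    - [[25,-110,0],[0,0,0]]
    - [[25,-110,0],[0,0,0]]

```text
clock: 13.08
ee_pos: [0.4769, 0.328, 0.2616]
orientation: [-1.373, -0.912, 0.907]
wrist_force: [-0.8, -0.4, -1.2]
width: 0.0
```

```bash
python3 -c "
from h import *
goto((-75,22,260),(-75,-35,260),(-75,-35,146))"
```

```text
tower pos [  0.7  23.4 261.6] F tower [-0.6 -0.6 -1.2] 13.075
(-75, 22, 260) [-1.8  1.4 75.7] [ 0.1 -0.3  0.1]
(-75, -35, 260) [-58.8   1.2  75.4] [ 0.1 -0.3  0.1]
(-75, -35, 146) [-59.1 115.2  75.7] [ 0.1 -0.3  0.1]
```

send_rows:
  plan:
    - [[0,0,40],[0,0,0]]
    - [[-30,0,76],[0,0,0]]
    - [[-59,0,78],[0,0,0]]
    - [[-59,0,78],[0,0,0]]

```text
clock: 13.58
ee_pos: [0.3805, 0.3012, 0.2583]
orientation: [-1.375, -0.907, 0.911]
wrist_force: [0.7, -0.5, -0.1]
width: -0.002
```

```bash
python3 look.py c6; python3 -c "
from h import *
goto((-75,-35,143))"
```

```text
tower pos [-77.4 -36.2 258.9] F tower [-0.2  0.   0.2] 13.675
(-31, 35, 145) [ 71.5 113.9 -45.9] [-0.  -0.4 -0. ]
tower pos [-77.4 -36.2 258.9] F tower [-0.2  0.   0.2] 13.675
(-75, -35, 143) [  1.3 115.9  -2.4] [-0.  -0.4 -0. ]
```

View pics/c6.png

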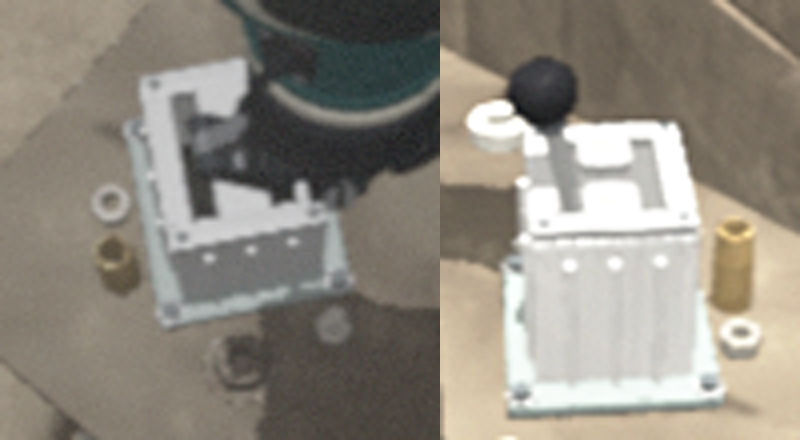

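Side crop shows the knob at (543,92), which is exactly across 0.22, fore 0. Next I'll lower the hand and push forward.

send_rows:
  plan:
    - [[1,40,0],[0,0,0]]
    - [[1,80,0],[0,0,0]]
    - [[1,116,0],[0,0,0]]
    - [[1,116,0],[0,0,0]]

```text
clock: 14.18
ee_pos: [0.3806, 0.3039, 0.1408]
orientation: [-1.371, -0.905, 0.915]
wrist_force: [-0.5, 0.9, 0.2]
width: 0.0
```

send_rows:
  plan:
    - [[0,0,-10],[0,0,0]]
    - [[0,0,-20],[0,0,0]]
    - [[0,0,-28],[0,0,0]]
    - [[0,0,-36],[0,0,0]]
    - [[0,0,-42],[0,0,0]]

```text
clock: 14.8
ee_pos: [0.4213, 0.2876, 0.1435]
orientation: [-1.373, -0.909, 0.909]
wrist_force: [0.5, -0.1, 0.3]
width: -0.002
```

send_rows:
  plan:
    - [[0,0,-4],[0,0,0]]
    - [[0,0,-8],[0,0,0]]
    - [[0,0,-12],[0,0,0]]
    - [[0,0,-16],[0,0,0]]
    - [[0,0,-20],[0,0,0]]

```text
clock: 15.42
ee_pos: [0.4392, 0.2803, 0.1433]
orientation: [-1.372, -0.91, 0.909]
wrist_force: [-2.5, 1.6, 1.3]
width: 0.002
```

```bash
python3 -c "
from h import *
goto((16,-35,143))"
```

```text
tower pos [-15.7 -35.1 143.3] F tower [-2.9  0.5  1.3] 15.425
(16, -35, 143) [  0.3   0.3 -31.7] [-0.  -0.3  0. ]
```

send_rows:
  plan:
    - [[0,0,-4],[0,0,0]]
    - [[0,0,-8],[0,0,0]]
    - [[0,0,-12],[0,0,0]]
    - [[0,0,-16],[0,0,0]]
    - [[0,0,-20],[0,0,0]]

```text
clock: 16.05
ee_pos: [0.4576, 0.2724, 0.1431]
orientation: [-1.372, -0.909, 0.91]
wrist_force: [-1.4, 2.4, -0.9]
width: -0.001
```

send_rows:
  plan:
    - [[0,0,-2],[0,0,0]]
    - [[0,0,-4],[0,0,0]]
    - [[0,0,-6],[0,0,0]]
    - [[0,0,-8],[0,0,0]]
    - [[0,0,-10],[0,0,0]]

```text
clock: 16.68
ee_pos: [0.4667, 0.2683, 0.1432]
orientation: [-1.373, -0.909, 0.91]
wrist_force: [-1.6, 1.6, -1.3]
width: -0.002
```

```bash
python3 -c "
from h import *
goto((16,-35,143))"
```

```text
tower pos [ 14.3 -35.6 143.2] F tower [-2.1  0.9 -1.3] 16.675
(16, -35, 143) [ 0.6  0.2 -1.7] [-0.  -0.3 -0. ]
```

Next I'll push in 1 mm steps until the stop shows in the force.

send_rows:
  plan:
    - [[0,0,-1],[0,0,0]]
    - [[0,0,-2],[0,0,0]]
    - [[0,0,-3],[0,0,0]]
    - [[0,0,-3],[0,0,0]]

```text
clock: 17.18
ee_pos: [0.4695, 0.2672, 0.1432]
orientation: [-1.373, -0.909, 0.909]
wrist_force: [-2.0, 1.6, -1.0]
width: -0.002
```

send_rows:
  plan:
    - [[0,0,-1],[0,0,0]]
    - [[0,0,-2],[0,0,0]]
    - [[0,0,-2],[0,0,0]]

```text
clock: 17.55
ee_pos: [0.4712, 0.2666, 0.1432]
orientation: [-1.372, -0.909, 0.909]
wrist_force: [-1.6, 0.9, -1.0]
width: -0.001
```

```bash
python3 -c "
from h import *
goto((16,-35,143))"
```

```text
tower pos [ 19.1 -35.5 143.2] F tower [-1.8  0.2 -1. ] 17.55
(16, -35, 143) [0.5 0.2 3.1] [-0.  -0.3 -0. ]
```

send_rows:
  plan:
    - [[0,0,-1],[0,0,0]]
    - [[0,0,-2],[0,0,0]]
    - [[0,0,-2],[0,0,0]]

```text
clock: 17.92
ee_pos: [0.4726, 0.266, 0.143]
orientation: [-1.372, -0.909, 0.91]
wrist_force: [-3.3, 2.3, -3.0]
width: 0.001
```

```bash
python3 look.py c7; python3 - <<'E'
from h import *
s=eyes.snapshot("side");t=eyes.snapshot("top")
for a,b in((.22,.22),(.26,.22),(.3,.22)):print(a,b,((proj(s,knob(P,a,b))[0]-[220,170]+.4)*4+[440,0]).round(0),((proj(t,knob(P,a,b))[0]-[190,150]+.4)*4).round(0))
E
```

```text
tower pos [ 20.7 -35.5 143. ] F tower [-4.5  0.4 -2.5] 18.025
(-31, 35, 145) [70.3 -1.9 52.1] [-0.  -0.3 -0. ]
0.22 0.22 [547. 132.] [283.  46.]
0.26 0.22 [548. 140.] [280.  37.]
0.3 0.22 [549. 150.] [277.  28.]
```

View pics/c7.png

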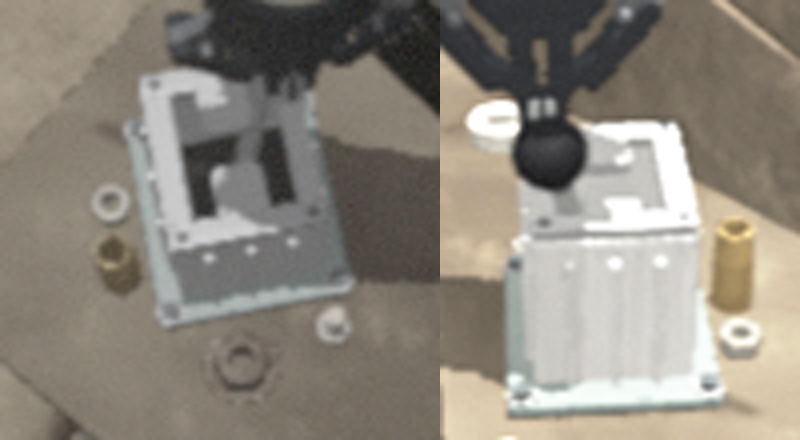

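Knob is at (549,153), past the 0.30 prediction of (549,150), and the force is rising. I'll push slightly more to confirm the stop.

send_rows:
  plan:
    - [[0,0,-1],[0,0,0]]
    - [[0,0,-2],[0,0,0]]
    - [[0,0,-2],[0,0,0]]

```text
clock: 18.5
ee_pos: [0.4742, 0.2652, 0.143]
orientation: [-1.371, -0.909, 0.91]
wrist_force: [-5.3, 3.3, -4.6]
width: 0.001
```

send_rows:
  plan:
    - [[0,0,15],[0,0,0]]
    - [[0,0,50],[0,0,0]]
    - [[0,-50,80],[0,0,0]]
    - [[0,-100,80],[0,0,0]]
    - [[0,-140,80],[0,0,0]]

```text
clock: 19.12
ee_pos: [0.4018, 0.2967, 0.2861]
orientation: [-1.375, -0.913, 0.907]
wrist_force: [0.3, -0.8, -0.8]
width: 0.005
```

send_rows:
  plan:
    - [[0,-20,30],[0,0,0]]
    - [[0,-20,30],[0,0,0]]
    - [[0,-20,30],[0,0,0]]

```text
clock: 19.5
ee_pos: [0.3744, 0.3073, 0.3034]
orientation: [-1.375, -0.91, 0.908]
wrist_force: [0.4, -0.6, -0.7]
width: -0.001
```

```bash
python3 look.py c8
```

```text
tower pos [-85.9 -35.4 302.7] F tower [ 0.1 -0.3 -0.8] 19.6
(-31, 35, 145) [ 70.9 157.7 -54.4] [ 0.  -0.4 -0. ]
```

View pics/c8.png

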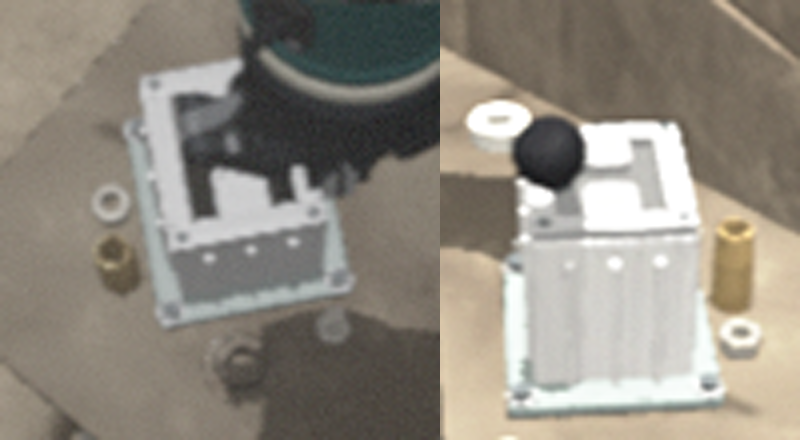

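The knob stays at (549,153), fully home in the far right slot. The loose parts haven't moved and the hand is clear.

```bash
python3 -c "
from station import arm
print(arm.sign_off())"
```

```text
the job is handed in; nothing more can be done
None
```

The lever is in third, fully home in the far right slot, and I've handed the job in (no verdict is reported).

With the fingers shut, I pushed the knob about 9 mm forward to neutral, because it started slightly back in the left lane. I then pushed it across to the right lane with the outside of the fingers, and forward into the slot from the near side.

**Lever position:** after I backed the hand away, the side camera put the knob at crop pixel (549,153). My model predicts (549,150) for fore 0.30 and across 0.22. The last push rose to about 6 N, against 2–3 N on the way, so it was at or very near the stop.

**Clearance and parts:** the hand finished about 0.14 m above and behind the knob, with wrist force around 1 N or less. The loose parts look unmoved in the last picture. The job ended at about 19.6 s of the 58 s allowed.

**Disagreements:**
- The fitted tower turn of 0.395 rad is slightly over the stated 0.38 limit.
- The forward stop came about 4 mm later than I had worked out.
- I felt no clear force rise at the sideways stop, so that position was confirmed by camera only.
- The hand hid the knob in the last top view, so the final position rests on the side view and the force.

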